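# Put the washed tea things back together

### The job

Put the dried tea things back together: lower the tapered steel strainer into the large round pot until its flange rests on the rim, without ramming it, and put each lid flat and fully home on the pot it belongs to, the large round lid going on top of the strainer once that is in. Leave the three white pots standing where they are, and do not push or knock over the pepper mill or the glass among them.

Things in the scene. Friction and masses are not known exactly. Their poses are not given: they have to be found in the camera images.
- brew_pot: large round white stoneware pot, open on top, 95 mm tall, 128 mm outside diameter at the rim narrowing to 112 mm at the foot, wall 5 mm, inner floor 6 mm up, two small lugs on its sides; 0.8 kg, loose. Takes the strainer and, over it, the large round lid. Origin: centre of the underside, z up.
- sugar_pot: small round white stoneware pot, open on top, 75 mm tall, 84 mm outside diameter, wall 5 mm (mouth 74 mm); 0.5 kg, loose. Takes the small round lid. Origin: centre of the underside, z up.
- square_pot: square white stoneware pot, open on top, 90 x 90 mm, 85 mm tall, wall 5 mm (mouth 80 x 80 mm); 0.6 kg, loose. Takes the square lid, edges parallel to its own (any quarter turn). Origin: centre of the underside, z up, x and y square to the sides.
- strainer: tapered steel basket, 64 mm tall, outside 80 mm wide at the bottom, 106 at the flange; flange 132 mm wide, 4 thick, underside 60 mm up, opening 100 mm. Grip bar 10 mm wide, 8 thick, spans the inside along own x, centre 46 mm up: pinch its middle from above, fingers inside (inside 85 mm wide at 27 mm up). Seated: origin 35 mm above the pot's underside. 0.12-0.2 kg. Origin: underside centre, z up.
- brew_lid: large round steel lid: disc 132 mm across, 5 thick, over a locating lip 84 mm across, 8 deep, on which it lies; round black knob 22 mm across, 28 tall, from 13 to 41 mm above the origin. The lip drops into the strainer's opening, the disc rests on its flange: origin then 91 mm above the pot's underside. 0.12-0.2 kg. Origin: centre of the lip's underside, z up.
- sugar_lid: small round steel lid, disc 94 mm across and 5 mm thick over a lip 60 mm across and 8 mm deep; the same round knob, 22 mm across, from 13 to 41 mm above the origin. The disc rests on the small round pot's rim, its origin then 67 mm above the pot's underside. 0.09 kg. Origin: centre of the lip's underside, z up.
- square_lid: square steel lid, plate 98 x 98 x 5 mm over a lip 68 x 68 mm and 8 mm deep; square black knob 22 x 22 mm, parallel to the edges, from 13 to 41 mm above the origin. The plate rests on the square pot's rim, its origin then 77 mm above the pot's underside. 0.12 kg. Origin: centre of the lip's underside, z up, x and y square to the edges.
- pepper_mill: bystander: small dark wooden pepper mill, 34 mm across, 68 mm tall, standing between the lids. Origin: centre of the underside.
- glass: bystander: empty drinking glass, 56 mm across, 85 mm tall, standing beyond the pots. Origin: centre of the underside.
Mind the look-alikes: they are no part of the job. Leave any yellow look-alike of the sugar_lid alone. What is shaped like the brew_pot but orange is not meant.

How it is judged (in metres and radians):
At the end, for the whole second after the job is handed in: Strainer hanging by its flange in the large pot (centres within 9 mm); large lid on the strainer's flange (16 mm), small lid on the small pot (10 mm), square lid on the square pot (11 mm); all within 4 mm of seated height, pots too level within 0.06 rad; at rest and released (horizontal distance between strainer and brew_pot below 0.009 m and z of strainer in the frame of brew_pot between 0.031 and 0.039 m and linear speed of each of strainer, brew_lid, sugar_lid, square_lid below 0.02 m/s and angle between each of strainer, brew_lid, sugar_lid, square_lid, brew_pot, sugar_pot, square_pot's own z axis and vertical below 0.06 rad and horizontal distance between brew_lid and brew_pot below 0.016 m and z of brew_lid in the frame of brew_pot between 0.087 and 0.095 m and horizontal distance between sugar_lid and sugar_pot below 0.01 m and z of sugar_lid in the frame of sugar_pot between 0.063 and 0.071 m and horizontal distance between square_lid and square_pot below 0.011 m and z of square_lid in the frame of square_pot between 0.073 and 0.081 m); the robot touches nothing.
It fails at once if a pot is moved more than 40 mm from where it stood (distance of any of brew_pot, sugar_pot, square_pot from where it was at the start of the episode above 0.04 m).
It fails at once if the strainer is rammed into the large pot (more than 40 N) (contact force between strainer and brew_pot above 40 N).
It fails at once if the pepper mill or the glass is shifted by more than 25 mm or tipped (distance of any of pepper_mill, glass from where it was at the start of the episode above 0.025 m or angle between any of pepper_mill, glass's own z axis and vertical above 0.35 rad).
It also fails if it takes over 120 s, if anything falls off the work surface, if the arm or the gripper's body presses on something with over 40 N, if the wrist force passes 120 N, or if a joint passes its speed limit or range.

### The arm

A 6-joint arm with a two-finger parallel gripper is mounted at the origin on the work surface. World frame = base frame: x ahead of the robot, y to its left, z up, the work surface at z = 0. Lengths are in mm, angles in rad, forces in N, time in s.
With the tool pointing down it reaches from about 275 to 825 mm from the base axis. Payload 4.9 kg.
Tool frame: the origin (TCP) lies between the finger pads; the fingertips stand bot.tip_reach ahead of it and the grasp point (between the pads) lies 6 mm ahead of it (bot.tip_reach is the distance from the TCP to the fingertips, in mm); z points along the fingers, y is the line along which they close (so a half turn about z gives the same grasp; the last joint's range is limited). The gripper opens to 85 mm and grips with 20 to 120 N. Pads are 22 mm wide; open, the fingers measure 114 mm over their backs; the gripper's body (76 mm by 85 mm) begins 54 mm behind the grasp point. The pads swing forward as they close: fully open they stand 13 mm farther back than shut.
Start: joints at [-1.234, 0.326, -0.193, 1.052, 0, 1.437], TCP at [249.494, -490.175, 256.281] pointing down, gripper open.
Joint ranges: [-2.65, 2.65], [-0.97, 1.79], [-1.3, 1.35], [-1.93, 2.1], [-1.47, 1.37], [-3.14, 3.14]. Speed limits (rad/s): [2.57, 2.57, 3.14, 3.14, 3.14, 3.14].

### API

Orientations are given as a rotation vector (axis times angle).
In Python, from bench import bot, camera, camera_model, sign_off gives the robot as it stands.
- The arm moves only by the shell command python3 -m inch 'ROWS'. ROWS is a JSON object whose one key "rows" holds a list that holds one entry, the list of rows, each a list of 7 numbers: the shift along the tool's x, y, z in cm, then the turn, a rotation vector about the tool's x, y, z in degrees, then the closure, from -1 (fully open) to 1 (shut). A call has 1 to 10 rows; each row shifts and turns the commanded pose from where the row before left it, along the tool's axes as they then stand; what a row does not reach is not made up. A row lasts 1/12 s, in which the tool goes at most 41.7 mm and 7.16 degrees, less where a joint would pass 70% of its speed; a pose out of reach is approached as far as the arm can. A call is refused whole if a number of a shift passes 4.17 or a number of a turn 7.16, either way. A call with a gripper value outside its range is refused whole. The fingers move at their own pace and stop on an object; the grip force is fixed at half the most. Time passes only in rows, so rows that do not move let the fingers close. It gives the time, the measured TCP pose, the force, the opening and the grip force at its end, in the units of the state.
- bot.sense(): the state, without advancing time (a new reading comes with each control period).
- camera(name): name is "scene" or "top"; returns the picture (384x512x3 uint8, blue, green, red); there is no depth.
- camera_model(name): a dict with "intrinsics" (3x3 intrinsics, pixels), "xyz" and "attitude" of the camera in the world. Camera axes: x right, y up, looking along -z (the intrinsics and any distortion apply to the point x, -y, -z); pixel columns grow to the right and rows downward; lengths in mm; the calibration is good to about 2 mm. A picture is of the moment at which its call begins. camera_model takes no time and is no camera call.
- sign_off(): hands the job in; it is judged then, once.
The state is a dict: "time_s": time; "joint_pos": joint angles; "qd": joint speeds; "joint_torque": joint torques, N m; "tool_pos": TCP position; "tool_rot": TCP orientation; "contact_force": force on the tool from outside, world axes, zero at the start; "ft_torque": the same for the moment, N m; "finger_gap": opening from 0.0 (shut) to 1.0 (fully open); "finger_force": force on a finger pad.
Only numpy, scipy, OpenCV 4.12 (cv2) and the standard library are available. Lean on these libraries where they do the work, as an engineer would, in place of code of your own. Each camera call takes 0.05 s, during which the arm holds its last target. There are 200 camera calls.

## Working session

There is one attempt and no reset: what is moved stays moved. The work goes in short steps, Python scripts to look and compute and a shell command to move; the robot and the scene stay as the last step left them, time stands still between calls to the robot, and variables do not carry over. Pictures are saved under pics/ and viewed, at most 14 in all, crops included, and the job is handed in when it is done.

```bash
ls; mkdir -p pics; python3 - <<'E'
from bench import bot,camera,camera_model
import cv2
print(bot.sense(), bot.tip_reach)
for n in("scene","top"):
    m=camera_model(n);print(n,m)
    cv2.imwrite(f"pics/{n}0.png",camera(n))
E
```

```text
pics
{'time_s': 0.0, 'joint_pos': array([-1.23419690e+00,  3.26931254e-01, -1.93577667e-01,  1.05202632e+00,
        1.61489243e-06,  1.43662088e+00]), 'qd': array([ 0.00087626,  0.00021736,  0.00015853,  0.00011511, -0.00069348,
       -0.00114401]), 'joint_torque': array([-7.83711330e-04, -4.43389142e+01,  2.62445480e+01,  1.55078655e-02,
       -4.36399832e-04,  8.33913845e-06]), 'tool_pos': array([ 249.3083207 , -489.63867475,  255.51105149]), 'tool_rot': array([-3.05327780e+00, -7.32277947e-01,  2.73312530e-04]), 'contact_force': array([ 0.09143775,  0.46083083, -1.0374265 ]), 'ft_torque': array([-0.00068262,  0.0479692 , -0.00886882]), 'finger_force': 0.0, 'finger_gap': 0.9997197021889231} 25.0
scene {'intrinsics': array([[354.98843078,   0.        , 257.32333317],
       [  0.        , 354.98843078, 192.06172192],
       [  0.        ,   0.        ,   1.        ]]), 'xyz': array([988.56093367, 321.20092877, 711.73439884]), 'attitude': array([0.4176134 , 0.77270837, 2.00560375])}
top {'intrinsics': array([[499.28972821,   0.        , 252.95106154],
       [  0.        , 499.28972821, 196.28301913],
       [  0.        ,   0.        ,   1.        ]]), 'xyz': array([ 426.08204692,   13.93858383, 1276.31134899]), 'attitude': array([ 0.01934501, -0.03750005, -1.58303688])}
```

View pics/top0.png

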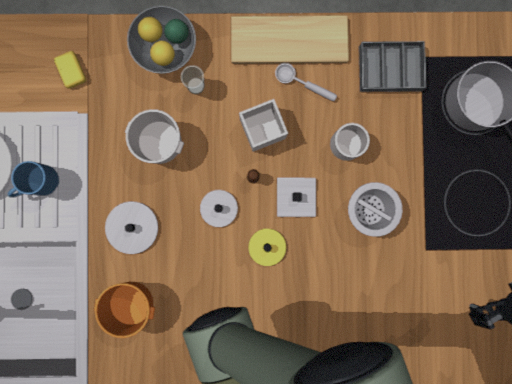

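View pics/scene0.png

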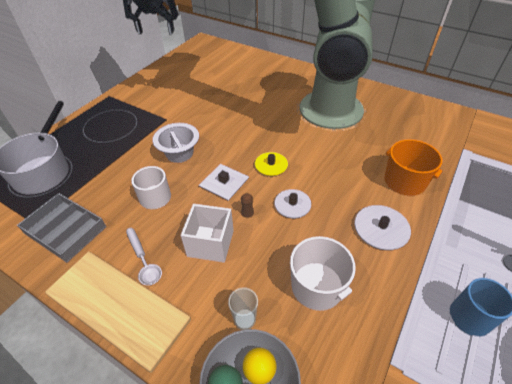

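The top view shows these candidates:
- **Pots:** brew_pot is white at (154,137). Its look-alikes are the orange pot at (124,309) and the steel saucepan at (485,95). sugar_pot is at (350,142) and square_pot at (264,126).
- **Lids and strainer:** sugar_lid is steel at (219,209), with a yellow look-alike at (267,247). brew_lid is at (132,228), square_lid at (297,197) and the strainer at (376,209).
- **Bystanders:** the mill is at (253,176) and the glass at (193,79).

I choose the white and steel ones, as described.

```bash
cat > h.py <<'E'
import numpy as np,cv2
from bench import bot,camera,camera_model
from scipy.spatial.transform import Rotation as R
from scipy.optimize import least_squares
def ray(n,uv,z):
    m=camera_model(n);K=m["intrinsics"];uv=np.atleast_2d(uv).astype(float)
    d=np.c_[(uv[:,0]-K[0,2])/K[0,0],-(uv[:,1]-K[1,2])/K[1,1],-np.ones(len(uv))]@R.from_rotvec(m["attitude"]).as_matrix().T
    return (m["xyz"]+d*((z-m["xyz"][2])/d[:,2])[:,None])[:,:2]
def proj(n,p):
    m=camera_model(n);K=m["intrinsics"];c=(np.atleast_2d(p)-m["xyz"])@R.from_rotvec(m["attitude"]).as_matrix()
    return np.c_[K[0,0]*c[:,0]/-c[:,2]+K[0,2],-K[1,1]*c[:,1]/-c[:,2]+K[1,2]]
def circ(p,r=None):
    f=(lambda q:np.hypot(*(p-q[:2]).T)-(r or q[2]))
    s=least_squares(f,[*p.mean(0),r or 50],loss="soft_l1",f_scale=1.5);return s.x,np.abs(s.fun if r is None else f(s.x))
def square(p,a,y0=0):
    def f(q):
        c,s=np.cos(q[2]),np.sin(q[2]);l=(p-q[:2])@np.array([[c,-s],[s,c]])
        return np.abs(l).max(1)-a/2
    return min((least_squares(f,[*p.mean(0),y],loss="soft_l1",f_scale=1.5) for y in np.linspace(0,1.4,8)),key=lambda s:s.cost).x
def contour(img,seed,win=45,sat=75,dark=False):
    hsv=cv2.cvtColor(img,cv2.COLOR_BGR2HSV)
    m=((hsv[...,1]<sat)&(hsv[...,2]>100)).astype(np.uint8)
    w=np.zeros_like(m);w[max(0,seed[1]-win):seed[1]+win,max(0,seed[0]-win):seed[0]+win]=1;m*=w
    cs=cv2.findContours(m,cv2.RETR_EXTERNAL,cv2.CHAIN_APPROX_NONE)[0]
    c=max(cs,key=cv2.contourArea)[:,0,:];return c
def go(x,y,z,yaw):
    """yaw: world angle of tool y axis (mod pi). Prints turn about tool z, then shift in the turned tool axes."""
    s=bot.sense();M=R.from_rotvec(s["tool_rot"]).as_matrix()
    cur=np.arctan2(M[1,1],M[0,1]);d=(yaw-cur+np.pi/2)%np.pi-np.pi/2   # world turn
    M2=R.from_euler("z",d).as_matrix()@M
    t=M2.T@(np.array([x,y,z])-s["tool_pos"])/10
    print("tcp",s["tool_pos"].round(1),"tilt",np.degrees(np.arccos(-M[2,2])).round(2),"turn z deg",(-np.degrees(d)).round(2),"then shift cm",t.round(2),"gap",round(s["finger_gap"],3),"F",s["contact_force"].round(1),"q6",s["joint_pos"][5].round(2),"t",round(s["time_s"],2))
E
python3 - <<'E'
from h import *
im=cv2.imread("pics/top0.png")
nad=proj("top",[[426,14,0]])[0];vis=im.copy()
for n,s,z,r,w in [("brew_pot",(154,137),95,64,38),("sugar_pot",(350,142),75,42,25),("strainer",(376,209),64,66,32),("brew_lid",(132,228),13,66,32),("sugar_lid",(219,209),13,47,24)]:
    c=contour(im,s,w);cv2.drawContours(vis,[c[:,None]],-1,(0,0,255),1)
    if z>20:
        o=c.mean(0)-nad;o/=np.linalg.norm(o);c=c[(c-c.mean(0))@o>0]
    p=ray("top",c,z);q,e=circ(p,r);q2,_=circ(p);print(n,q[:2].round(1),"free",q2.round(1),np.median(e).round(2))
for n,s,z,a,w in [("square_pot",(264,126),85,90,30),("square_lid",(297,197),13,98,24)]:
    c=contour(im,s,w);cv2.drawContours(vis,[c[:,None]],-1,(0,0,255),1)
    if z>20:
        o=c.mean(0)-nad;o/=np.linalg.norm(o);c=c[(c-c.mean(0))@o>0]
    p=ray("top",c,z);q=square(p,a);print(n,q.round(3))
# knobs (dark) in top at z=41
for n,s in [("brew_lid",(130,228)),("sugar_lid",(219,209)),("square_lid",(297,197))]:
    sub=im[s[1]-9:s[1]+9,s[0]-9:s[0]+9].max(2)<80;v,u=np.nonzero(sub);print(n,"knob",ray("top",[u.mean()+s[0]-9,v.mean()+s[1]-9],34).round(1))
cv2.imwrite("pics/c1.png",cv2.resize(vis[60:265,90:410],None,fx=2.5,fy=2.5,interpolation=cv2.INTER_CUBIC))
cv2.imwrite("pics/c2.png",cv2.resize(im[177:242,340:412],None,fx=8,fy=8,interpolation=cv2.INTER_CUBIC))
E
```

```text
brew_pot [615.4 237.7] free [615.7 238.   63.6] 0.44
sugar_pot [ 603.4 -241.4] free [ 603.4 -241.4   42. ] 0.46
strainer [ 435.2 -296.5] free [ 435.2 -296.9   65.7] 0.47
brew_lid [397.6 307.2] free [397.6 307.2  66. ] 0.56
sugar_lid [443.2  86.7] free [443.2  86.7  47. ] 0.58
square_pot [ 6.46148e+02 -2.66820e+01  3.79000e-01]
square_lid [ 4.69525e+02 -1.10038e+02 -2.10000e-02]
brew_lid knob [[397.5 304.9]]
sugar_lid knob [[442.8  85.9]]
square_lid knob [[ 468.9 -110.2]]
```

View pics/c1.png

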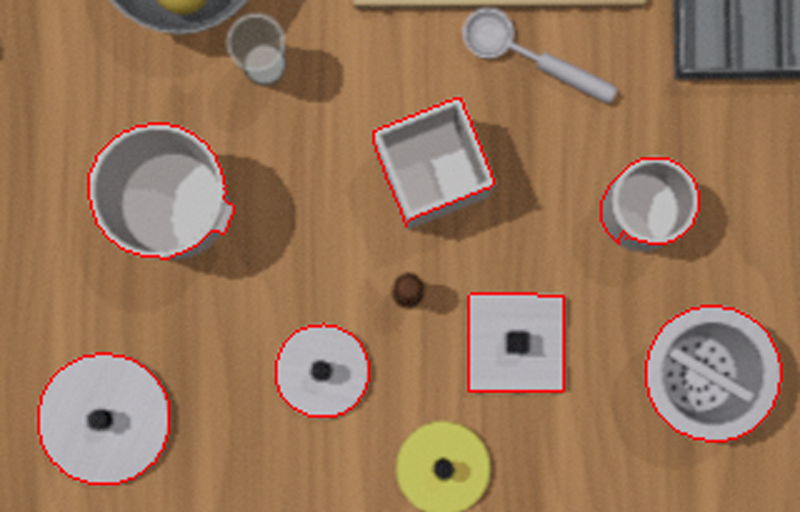

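View pics/c2.png

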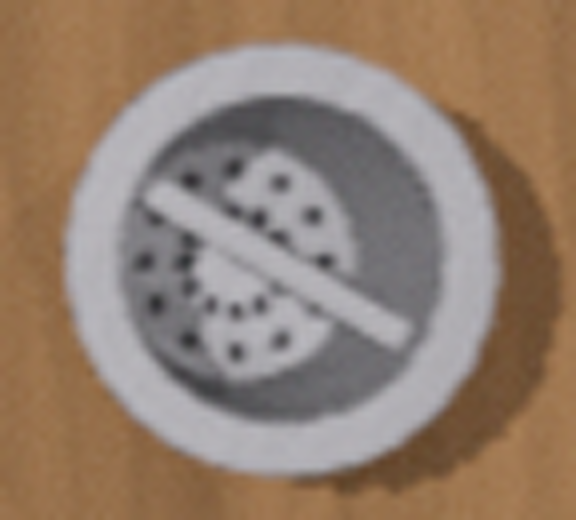

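The crops confirm the picks: the outlines sit on the right objects, and the strainer bar runs from about (150,190) to (405,335) in the crop. Strainer goes first.

```bash
python3 - <<'E'
from h import *
b=ray("top",[[340+150/8,177+190/8],[340+405/8,177+335/8]],50);d=b[1]-b[0];yaw=np.arctan2(d[1],d[0])+np.pi/2
print(b.round(1),b.mean(0),"tool yaw",yaw)
go(435.2,-296.5,140,yaw)
E
```

```text
[[ 456.1 -260.9]
 [ 410.5 -338.7]] [ 433.32231896 -299.80324718] tool yaw -0.5304141909728535
tcp [ 249.3 -489.7  255.6] tilt 0.09 turn z deg -32.64 then shift cm [26.07  6.28 11.55] gap 1.001 F [-0.6  0.6 -0.9] q6 1.44 t 0.1
```

```bash
python3 -m inch '{"rows":[[[0,0,0,0,0,-6.53,0],[0,0,0,0,0,-6.53,0],[0,0,0,0,0,-6.53,0],[0,0,0,0,0,-6.53,0],[0,0,0,0,0,-6.53,0]]]}'; python3 -m inch '{"rows":[[[2.9,0.7,0,0,0,0,0],[2.9,0.7,0,0,0,0,0],[2.9,0.7,0,0,0,0,0],[2.9,0.7,0,0,0,0,0],[2.9,0.7,0,0,0,0,0],[2.9,0.7,1,0,0,0,0],[2.9,0.7,2,0,0,0,0],[2.9,0.7,2,0,0,0,0],[2.9,0.7,2,0,0,0,0],[0,0,2,0,0,0,0]]]}'; python3 - <<'E'
from h import *
go(435.2,-296.5,52,-.5304)
cv2.imwrite("pics/s1.png",cv2.resize(camera("scene")[70:230,110:290],None,fx=3,fy=3))
E
```

```text
time_s: 0.52
tool_pos: [249.4, -489.8, 255.8]
tool_rot: [-2.721, -1.569, -0.0]
contact_force: [-0.2, -0.1, 0.7]
finger_gap: 0.498
finger_force: 0.0
time_s: 1.35
tool_pos: [438.4, -293.1, 165.2]
tool_rot: [-2.721, -1.569, -0.003]
contact_force: [-0.7, -0.6, -0.8]
finger_gap: 0.501
finger_force: 0.0
tcp [ 438.4 -293.1  165.2] tilt 0.13 turn z deg 0.33 then shift cm [-0.48 -0.11 11.32] gap 0.501 F [-0.7 -0.6 -0.8] q6 1.36 t 1.35
```

View pics/s1.png

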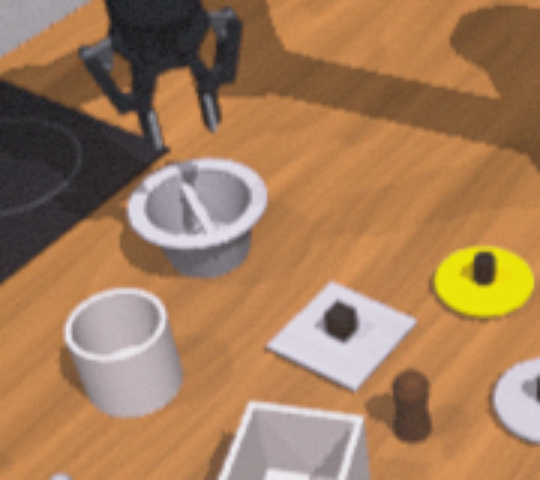

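The fingers, at about (150,130) and (210,115) in the crop, straddle the bar line above the basket. Next I descend, close and lift.

```bash
python3 -m inch '{"rows":[[[-0.48,-0.1,1.9,0,0,0.33,0],[0,0,1.9,0,0,0,0],[0,0,1.9,0,0,0,0],[0,0,1.9,0,0,0,0],[0,0,1.9,0,0,0,0],[0,0,1.8,0,0,0,0],[0,0,0,0,0,0,0]]]}'; python3 - <<'E'
from h import *
go(435.2,-296.5,52,-.5304)
E
python3 -m inch '{"rows":[[[0,0,0,0,0,0,1],[0,0,0,0,0,0,1],[0,0,0,0,0,0,1],[0,0,0,0,0,0,1],[0,0,0,0,0,0,1],[0,0,0,0,0,0,1],[0,0,0,0,0,0,1],[0,0,0,0,0,0,1]]]}';
```

```text
time_s: 1.98
tool_pos: [430.3, -299.4, 50.6]
tool_rot: [-2.726, -1.55, 0.003]
contact_force: [-0.5, -0.2, -0.3]
finger_gap: 0.502
finger_force: 0.0
tcp [ 430.3 -299.4   50.6] tilt 0.33 turn z deg -0.38 then shift cm [ 0.5   0.28 -0.14] gap 0.502 F [-0.5 -0.2 -0.3] q6 1.36 t 1.98
time_s: 2.65
tool_pos: [433.3, -301.4, 54.7]
tool_rot: [2.728, 1.553, 0.001]
contact_force: [-0.7, -1.2, 7.2]
finger_gap: 0.098
finger_force: 59.3
```

```bash
python3 -m inch '{"rows":[[[0,0,-0.5,0,0,0,1],[0,0,-1.5,0,0,0,1],[0,0,-2.5,0,0,0,1],[0,0,-2.5,0,0,0,1],[0,0,-2.5,0,0,0,1],[0,0,-2.5,0,0,0,1],[0,0,-2.5,0,0,0,1],[0,0,-1.5,0,0,0,1],[0,0,0,0,0,0,1],[0,0,0,0,0,0,1]]]}'; python3 - <<'E'
from h import *
go(615.4,237.7,210,-.5304)
cv2.imwrite("pics/s2.png",cv2.resize(camera("scene")[20:230,60:290],None,fx=2.5,fy=2.5))
im=camera("top");cv2.imwrite("pics/t2r.png",im);cv2.imwrite("pics/t2.png",cv2.resize(im[150:270,330:450],None,fx=4,fy=4))
E
```

```text
time_s: 3.48
tool_pos: [432.8, -300.6, 213.8]
tool_rot: [2.729, 1.553, 0.001]
contact_force: [0.2, 0.2, -2.0]
finger_gap: 0.1
finger_force: 58.7
tcp [ 432.8 -300.6  213.8] tilt 0.09 turn z deg -0.31 then shift cm [ 55.67 -11.48   0.35] gap 0.1 F [ 0.2  0.2 -2. ] q6 1.36 t 3.48
```

View pics/s2.png

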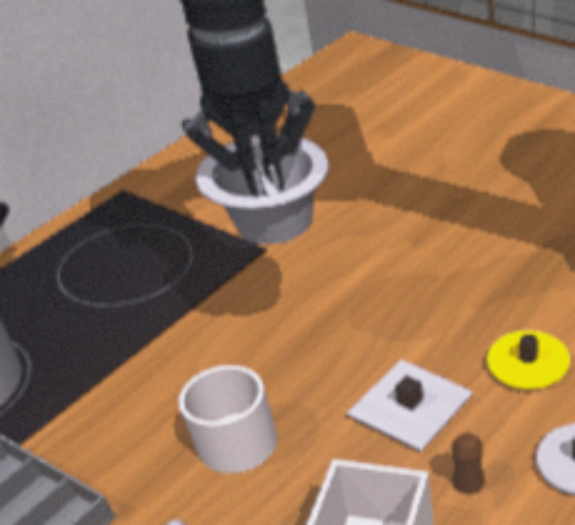

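View pics/t2.png

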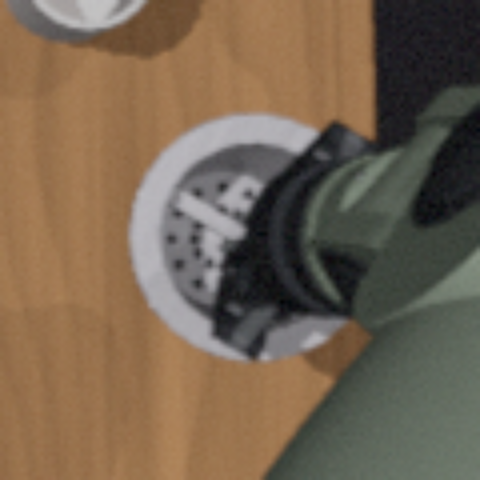

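The strainer hangs level in the fingers. I'll measure the flange offset from its free arc while carrying it.

```bash
python3 - <<'E'
from h import *
im=cv2.imread("pics/t2r.png");c=contour(im,(388,209),36)
c=c[(np.hypot(*(c-[392,209]).T)>24)&((c[:,0]<390))&(c[:,0]>354)&(c[:,1]>174)&(c[:,1]<244)]
p=ray("top",c,223);q,e=circ(p,66);print(len(c),q,circ(p)[0],np.median(e),q[:2]-[432.8,-300.6])
E
python3 -m inch '{"rows":[[[1,-0.2,0,0,0,0,1],[2.8,-0.57,0,0,0,0,1],[2.8,-0.57,0,0,0,0,1],[2.8,-0.57,0,0,0,0,1],[2.8,-0.57,0,0,0,0,1],[2.8,-0.57,0,0,0,0,1],[2.8,-0.57,0,0,0,0,1],[2.8,-0.57,0,0,0,0,1],[2.8,-0.57,0,0,0,0,1],[2.8,-0.57,0,0,0,0,1]]]}'
python3 -m inch '{"rows":[[[2.8,-0.57,0,0,0,0,1],[2.8,-0.57,0,0,0,0,1],[2.8,-0.57,0,0,0,0,1],[2.8,-0.57,0,0,0,0,1],[2.8,-0.57,0,0,0,0,1],[2.8,-0.57,0,0,0,0,1],[2.8,-0.57,0,0,0,0,1],[2.8,-0.57,0,0,0,0,1],[2,-0.6,0,0,0,0,1],[1,-0.5,0,0,0,0,1]]]}'
python3 -m inch '{"rows":[[[0,0,0,0,0,0,1],[0,0,0,0,0,0,1],[0,0,0,0,0,0,1]]]}'
python3 -c "
from h import *
go(615.4,237.7,210,-.5304)
im=camera('top');cv2.imwrite('pics/t3.png',im);cv2.imwrite('pics/t3c.png',cv2.resize(im[80:260,90:300],None,fx=3,fy=3))"
```

```text
91 [ 434.51567868 -295.15351948   66.        ] [ 434.56142922 -292.97874484   64.26608856] 0.5471416059231444 [1.71567868 5.44648052]
time_s: 4.42
tool_pos: [519.8, -45.7, 211.9]
tool_rot: [-2.728, -1.554, 0.003]
contact_force: [0.3, 0.6, -0.6]
finger_gap: 0.099
finger_force: 58.6
time_s: 5.25
tool_pos: [600.9, 202.3, 211.4]
tool_rot: [-2.727, -1.557, 0.003]
contact_force: [0.0, -0.3, -1.3]
finger_gap: 0.101
finger_force: 58.6
time_s: 5.5
tool_pos: [600.8, 198.3, 212.7]
tool_rot: [2.731, 1.553, -0.003]
contact_force: [-0.1, -0.2, -1.1]
finger_gap: 0.102
finger_force: 58.6
tcp [600.8 198.3 212.7] tilt 0.1 turn z deg -0.36 then shift cm [ 4.14 -0.73  0.26] gap 0.102 F [-0.1 -0.2 -1.1] q6 2.31 t 5.5
```

View pics/t3c.png

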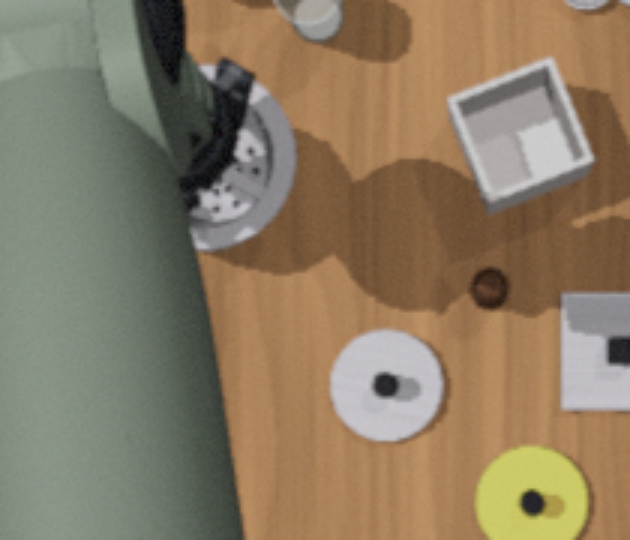

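```bash
python3 -m inch '{"rows":[[[1.2,-0.2,0,0,0,0,1],[1.6,-0.25,0,0,0,0,1],[0.8,-0.15,0,0,0,0,1],[0,0,0.5,0,0,0,1],[0,0,1.5,0,0,0,1],[0,0,1.5,0,0,0,1],[0,0,1.0,0,0,0,1],[0,0,0,0,0,0,1],[0,0,0,0,0,0,1],[0,0,0,0,0,0,1]]]}'
python3 -c "
from h import *
go(613.6,232.7,100,-.5304)
im=camera('scene');cv2.imwrite('pics/s3.png',im);cv2.imwrite('pics/s3c.png',cv2.resize(im[180:320,230:410],None,fx=4,fy=4))"
```

```text
time_s: 6.38
tool_pos: [615.1, 233.2, 168.9]
tool_rot: [2.73, 1.554, 0.001]
contact_force: [0.2, 0.1, -1.1]
finger_gap: 0.103
finger_force: 58.6
tcp [615.1 233.2 168.9] tilt 0.05 turn z deg -0.33 then shift cm [-0.12 -0.11  6.89] gap 0.103 F [ 0.2  0.1 -1.1] q6 2.36 t 6.38
```

View pics/s3c.png

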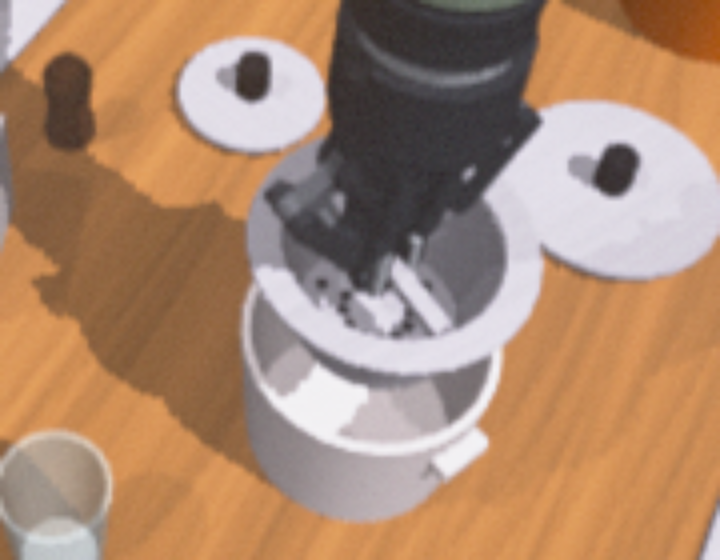

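The strainer is centred over the pot, with its flange at about (395,260) in the crop and the rim below. I'll lower it gently.

```bash
python3 -m inch '{"rows":[[[-0.12,-0.11,0.6,0,0,0,1],[0,0,1.2,0,0,0,1],[0,0,1.2,0,0,0,1],[0,0,1.2,0,0,0,1],[0,0,1.2,0,0,0,1],[0,0,0.8,0,0,0,1],[0,0,0.4,0,0,0,1],[0,0,0.3,0,0,0,1],[0,0,0.3,0,0,0,1],[0,0,0,0,0,0,1]]]}'
python3 -m inch '{"rows":[[[0,0,0,0,0,0,1],[0,0,0,0,0,0,1]]]}'
python3 -c "
from h import *
go(613.6,232.7,90,-.5304)"
```

```text
time_s: 7.27
tool_pos: [613.2, 232.8, 96.0]
tool_rot: [2.73, 1.554, -0.0]
contact_force: [-0.6, 0.0, -1.4]
finger_gap: 0.1
finger_force: 58.7
time_s: 7.43
tool_pos: [613.6, 233.0, 96.9]
tool_rot: [2.73, 1.554, 0.002]
contact_force: [-0.6, -0.4, -1.7]
finger_gap: 0.098
finger_force: 58.7
tcp [613.6 233.   96.9] tilt 0.06 turn z deg -0.31 then shift cm [-0.02  0.01  0.69] gap 0.098 F [-0.6 -0.4 -1.7] q6 2.36 t 7.43
```

```bash
python3 -m inch '{"rows":[[[0,0,0.15,0,0,0,1],[0,0,0.15,0,0,0,1],[0,0,0.12,0,0,0,1],[0,0,0.1,0,0,0,1],[0,0,0,0,0,0,1],[0,0,0,0,0,0,1]]]}'
python3 -m inch '{"rows":[[[0,0,0.05,0,0,0,1],[0,0,0.05,0,0,0,1],[0,0,0,0,0,0,1],[0,0,0,0,0,0,1]]]}'
```

```text
time_s: 7.93
tool_pos: [613.1, 232.8, 91.0]
tool_rot: [-2.73, -1.554, 0.0]
contact_force: [0.6, 0.7, -1.8]
finger_gap: 0.099
finger_force: 58.7
time_s: 8.27
tool_pos: [613.3, 232.9, 90.2]
tool_rot: [2.73, 1.554, 0.0]
contact_force: [-0.1, -0.1, -1.6]
finger_gap: 0.098
finger_force: 58.7
```

```bash
python3 -m inch '{"rows":[[[0,0,0.05,0,0,0,1],[0,0,0.05,0,0,0,1],[0,0,0,0,0,0,1]]]}'
python3 -m inch '{"rows":[[[0,0,0.05,0,0,0,1],[0,0,0.05,0,0,0,1],[0,0,0,0,0,0,1]]]}'
```

```text
time_s: 8.52
tool_pos: [613.3, 232.8, 90.1]
tool_rot: [2.73, 1.554, 0.001]
contact_force: [-2.3, -1.7, 6.2]
finger_gap: 0.101
finger_force: 59.5
time_s: 8.77
tool_pos: [613.3, 232.8, 90.1]
tool_rot: [2.73, 1.554, 0.002]
contact_force: [-3.5, -2.0, 12.1]
finger_gap: 0.099
finger_force: 60.2
```

Contact came at the expected height (TCP 90). I'll ease off, open and rise.

```bash
python3 -m inch '{"rows":[[[0,0,-0.1,0,0,0,1],[0,0,0,0,0,0,0],[0,0,0,0,0,0,0],[0,0,0,0,0,0,0],[0,0,0,0,0,0,0],[0,0,-1,0,0,0,0],[0,0,-1.5,0,0,0,0],[0,0,-2,0,0,0,0],[0,0,-3,0,0,0,0],[0,0,-3,0,0,0,0]]]}'
python3 -m inch '{"rows":[[[0,0,-3,0,0,0,0],[0,0,-2,0,0,0,0],[0,0,0,0,0,0,0],[0,0,0,0,0,0,0]]]}'
python3 -c "
from h import *
go(469.2,-110.1,150,-.021+np.pi/2)
go(469.2,-110.1,150,-.021)
im=camera('scene');cv2.imwrite('pics/s4.png',im);cv2.imwrite('pics/s4c.png',cv2.resize(im[180:320,230:410],None,fx=4,fy=4))"
```

```text
time_s: 9.6
tool_pos: [612.5, 232.7, 195.0]
tool_rot: [-2.73, -1.554, 0.003]
contact_force: [1.3, 0.7, 0.1]
finger_gap: 0.496
finger_force: 0.0
time_s: 9.93
tool_pos: [614.1, 233.1, 246.2]
tool_rot: [2.729, 1.554, 0.006]
contact_force: [-0.4, 1.0, -0.1]
finger_gap: 0.499
finger_force: 0.0
tcp [614.1 233.1 246.2] tilt 0.21 turn z deg 60.5 then shift cm [-13.79  34.59   9.68] gap 0.499 F [-0.4  1.  -0.1] q6 2.36 t 9.93
tcp [614.1 233.1 246.2] tilt 0.21 turn z deg -29.5 then shift cm [-34.64 -13.79   9.5 ] gap 0.499 F [-0.4  1.  -0.1] q6 2.36 t 9.93
```

View pics/s4c.png

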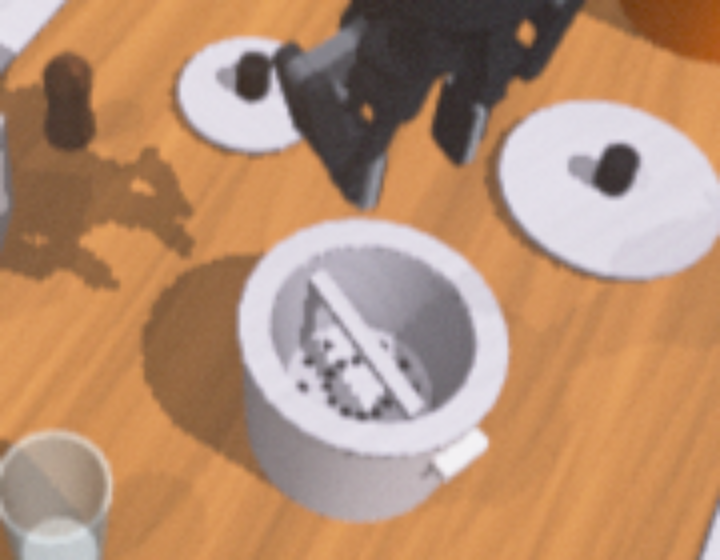

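The strainer's flange sits flat and concentric on the rim, at about (375,335) in the crop. The brew_lid is next.

```bash
python3 -c "
from h import *
go(397.6,306.3,43,-.5304)"
```

```text
tcp [613.2 232.8 244.4] tilt 0.04 turn z deg -0.32 then shift cm [ -4.58 -22.32  20.13] gap 0.503 F [0.1 0.1 0.7] q6 2.36 t 9.98
```

```bash
python3 -m inch '{"rows":[[[-0.5,-2.3,0,0,0,0,0],[-0.5,-2.5,0,0,0,0,0],[-0.5,-2.5,0,0,0,0,0],[-0.5,-2.5,0,0,0,0,0],[-0.5,-2.5,0,0,0,0,0],[-0.5,-2.5,1,0,0,0,0],[-0.5,-2.5,3,0,0,0,0],[-0.5,-2.5,3,0,0,0,0],[-0.58,-2.5,3,0,0,0,0],[0,0,3,0,0,0,0]]]}'
python3 -m inch '{"rows":[[[0,0,0,0,0,0,0],[0,0,0,0,0,0,0],[0,0,0,0,0,0,0]]]}'
python3 -c "
from h import *
go(397.6,306.3,43,-.5304)"
```

```text
time_s: 10.82
tool_pos: [391.8, 306.9, 111.5]
tool_rot: [-2.726, -1.558, 0.01]
contact_force: [-0.2, -0.0, -0.2]
finger_gap: 0.502
finger_force: 0.0
time_s: 11.07
tool_pos: [399.0, 307.5, 114.8]
tool_rot: [2.731, 1.553, 0.001]
contact_force: [0.3, 0.7, 1.1]
finger_gap: 0.494
finger_force: 0.0
tcp [399.  307.5 114.8] tilt 0.03 turn z deg -0.35 then shift cm [-0.18 -0.07  7.18] gap 0.494 F [0.3 0.7 1.1] q6 2.62 t 11.07
```

```bash
python3 -m inch '{"rows":[[[-0.18,-0.07,1.2,0,0,0,0],[0,0,1.5,0,0,0,0],[0,0,1.5,0,0,0,0],[0,0,1.5,0,0,0,0],[0,0,1.0,0,0,0,0],[0,0,0.4,0,0,0,0],[0,0,0,0,0,0,0],[0,0,0,0,0,0,0],[0,0,0,0,0,0,0]]]}'
python3 -m inch '{"rows":[[[0,0,0,0,0,0,1],[0,0,0,0,0,0,1],[0,0,0,0,0,0,1],[0,0,0,0,0,0,1],[0,0,0,0,0,0,1],[0,0,0,0,0,0,1]]]}'
python3 -c "
from h import *
go(615.4,237.7,101+43,-.5304)"
```

```text
time_s: 11.82
tool_pos: [397.5, 306.5, 44.1]
tool_rot: [2.73, 1.554, 0.003]
contact_force: [0.5, 0.3, -0.5]
finger_gap: 0.501
finger_force: 0.0
time_s: 12.32
tool_pos: [397.1, 306.4, 44.0]
tool_rot: [2.73, 1.554, 0.002]
contact_force: [-0.7, -0.2, 4.3]
finger_gap: 0.231
finger_force: 58.4
tcp [397.1 306.4  44. ] tilt 0.09 turn z deg -0.31 then shift cm [ 5.13 22.31 -9.97] gap 0.231 F [-0.7 -0.2  4.3] q6 2.62 t 12.32
```

```bash
python3 -m inch '{"rows":[[[0,0,-1,0,0,0,1],[0,0,-3,0,0,0,1],[0,0,-3,0,0,0,1],[0,0,-3,0,0,0,1],[0,0,-3,0,0,0,1],[0,0,-2,0,0,0,1],[0,0,0,0,0,0,1],[0,0,0,0,0,0,1]]]}'
python3 -m inch '{"rows":[[[0.5,2,0,0,0,0,1],[0.5,2.5,0,0,0,0,1],[0.6,2.5,0,0,0,0,1],[0.6,2.5,0,0,0,0,1],[0.6,2.5,0,0,0,0,1],[0.6,2.5,0,0,0,0,1],[0.6,2.5,0,0,0,0,1],[0.6,2.5,0,0,0,0,1],[0.3,2,0,0,0,0,1],[0.2,0.8,0,0,0,0,1]]]}'
python3 -m inch '{"rows":[[[0,0,0,0,0,0,1],[0,0,0,0,0,0,1],[0,0,0,0,0,0,1]]]}'
python3 -c "
from h import *
go(615,237,137,-.5304)
im=camera('scene');cv2.imwrite('pics/s5.png',im);cv2.imwrite('pics/s5c.png',cv2.resize(im[150:320,230:410],None,fx=3.3,fy=3.3))"
```

```text
time_s: 12.98
tool_pos: [397.1, 306.5, 194.5]
tool_rot: [2.73, 1.554, 0.005]
contact_force: [-0.0, -0.4, -1.7]
finger_gap: 0.239
finger_force: 58.8
time_s: 13.82
tool_pos: [615.6, 234.4, 190.6]
tool_rot: [2.732, 1.551, -0.004]
contact_force: [0.4, -0.3, -0.0]
finger_gap: 0.234
finger_force: 59.0
time_s: 14.07
tool_pos: [612.5, 236.6, 192.2]
tool_rot: [-2.729, -1.555, 0.004]
contact_force: [0.4, -0.1, -1.5]
finger_gap: 0.231
finger_force: 59.0
tcp [612.5 236.6 192.2] tilt 0.15 turn z deg -0.26 then shift cm [0.17 0.2  5.52] gap 0.231 F [ 0.4 -0.1 -1.5] q6 2.36 t 14.07
```

View pics/s5c.png

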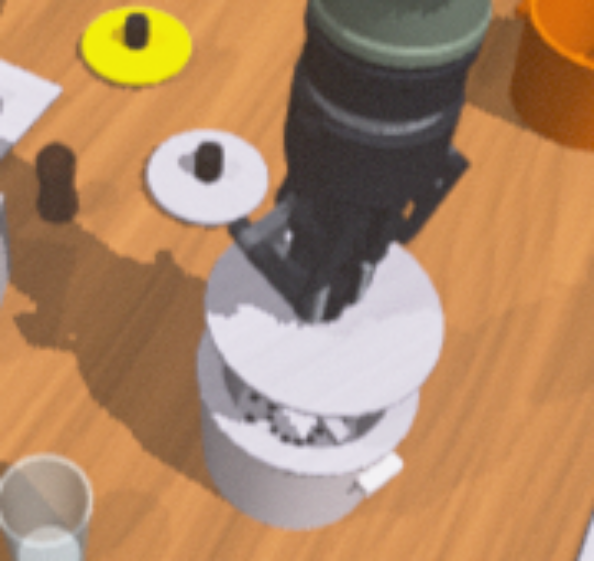

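The lid is held level above the strainer. I'll lower it and creep to contact.

```bash
python3 -m inch '{"rows":[[[0.17,0.2,0.7,0,0,0,1],[0,0,1.2,0,0,0,1],[0,0,1.2,0,0,0,1],[0,0,1.2,0,0,0,1],[0,0,0.7,0,0,0,1],[0,0,0.4,0,0,0,1],[0,0,0,0,0,0,1],[0,0,0,0,0,0,1],[0,0,0,0,0,0,1]]]}'
python3 -m inch '{"rows":[[[0,0,0.1,0,0,0,1],[0,0,0.1,0,0,0,1],[0,0,0,0,0,0,1],[0,0,0,0,0,0,1]]]}'
python3 -m inch '{"rows":[[[0,0,0.05,0,0,0,1],[0,0,0.05,0,0,0,1],[0,0,0,0,0,0,1]]]}'
```

```text
time_s: 14.87
tool_pos: [617.4, 236.7, 139.7]
tool_rot: [2.73, 1.554, 0.002]
contact_force: [0.8, 0.3, -1.1]
finger_gap: 0.235
finger_force: 59.0
time_s: 15.2
tool_pos: [617.0, 236.5, 137.3]
tool_rot: [2.73, 1.554, 0.0]
contact_force: [0.2, 0.1, -1.5]
finger_gap: 0.237
finger_force: 59.0
time_s: 15.45
tool_pos: [616.9, 236.5, 136.0]
tool_rot: [-2.73, -1.554, 0.0]
contact_force: [0.5, -0.5, -0.6]
finger_gap: 0.229
finger_force: 59.0
```

```bash
python3 -m inch '{"rows":[[[0,0,0.05,0,0,0,1],[0,0,0.05,0,0,0,1],[0,0,0,0,0,0,1]]]}'
python3 -m inch '{"rows":[[[0,0,0.05,0,0,0,1],[0,0,0,0,0,0,1],[0,0,0,0,0,0,1]]]}'
```

```text
time_s: 15.7
tool_pos: [616.9, 236.5, 135.5]
tool_rot: [2.73, 1.554, 0.0]
contact_force: [-1.1, -0.5, 2.4]
finger_gap: 0.236
finger_force: 59.3
time_s: 15.95
tool_pos: [616.9, 236.6, 135.5]
tool_rot: [2.73, 1.554, 0.001]
contact_force: [-2.5, -0.1, 4.7]
finger_gap: 0.233
finger_force: 59.4
```

```bash
python3 -m inch '{"rows":[[[0,0,0,0,0,0,0],[0,0,0,0,0,0,0],[0,0,0,0,0,0,0],[0,0,0,0,0,0,0],[0,0,-1,0,0,0,0],[0,0,-2,0,0,0,0],[0,0,-3,0,0,0,0],[0,0,-3,0,0,0,0],[0,0,-1,0,0,0,0],[0,0,0,0,0,0,0]]]}'
python3 -m inch '{"rows":[[[0,0,0,0,0,0,0],[0,0,0,0,0,0,0]]]}'
python3 -c "
from h import *
go(443,86.4,43,-.5304)"
```

```text
time_s: 16.78
tool_pos: [619.0, 237.1, 239.0]
tool_rot: [2.729, 1.553, 0.011]
contact_force: [0.1, -0.1, -0.2]
finger_gap: 0.501
finger_force: 0.0
time_s: 16.95
tool_pos: [616.1, 236.3, 233.0]
tool_rot: [-2.73, -1.554, 0.004]
contact_force: [0.1, -0.4, 0.0]
finger_gap: 0.501
finger_force: 0.0
tcp [616.1 236.3 233. ] tilt 0.14 turn z deg -0.32 then shift cm [-21.65  -7.31  19.05] gap 0.501 F [ 0.1 -0.4  0. ] q6 2.36 t 16.95
```

```bash
python3 -m inch '{"rows":[[[-2,-0.7,0,0,0,0,0],[-2.45,-0.83,0,0,0,0,0],[-2.45,-0.83,0,0,0,0,0],[-2.45,-0.83,0,0,0,0,0],[-2.45,-0.83,0,0,0,0,0],[-2.45,-0.83,1,0,0,0,0],[-2.45,-0.83,3,0,0,0,0],[-2.45,-0.83,3,0,0,0,0],[-2.4,-0.8,3,0,0,0,0],[0,0,2,0,0,0,0]]]}'
python3 -m inch '{"rows":[[[0,0,0,0,0,0,0],[0,0,0,0,0,0,0],[0,0,0,0,0,0,0],[0,0,0,0,0,0,0]]]}'
python3 -c "
from h import *
go(443,86.4,43,-.5304)"
```

```text
time_s: 17.78
tool_pos: [436.1, 86.6, 110.4]
tool_rot: [-2.728, -1.549, 0.016]
contact_force: [-0.8, 0.1, 0.3]
finger_gap: 0.499
finger_force: 0.0
time_s: 18.12
tool_pos: [445.8, 89.0, 115.7]
tool_rot: [2.729, 1.554, 0.004]
contact_force: [-0.6, -0.8, 0.5]
finger_gap: 0.5
finger_force: 0.0
tcp [445.8  89.  115.7] tilt 0.15 turn z deg -0.28 then shift cm [-0.37 -0.12  7.27] gap 0.5 F [-0.6 -0.8  0.5] q6 2.14 t 18.12
```

```bash
python3 -m inch '{"rows":[[[-0.37,-0.12,1.2,0,0,0,0],[0,0,1.5,0,0,0,0],[0,0,1.5,0,0,0,0],[0,0,1.5,0,0,0,0],[0,0,1.0,0,0,0,0],[0,0,0.5,0,0,0,0],[0,0,0,0,0,0,0],[0,0,0,0,0,0,0],[0,0,0,0,0,0,0]]]}'
python3 -m inch '{"rows":[[[0,0,0,0,0,0,1],[0,0,0,0,0,0,1],[0,0,0,0,0,0,1],[0,0,0,0,0,0,1],[0,0,0,0,0,0,1],[0,0,0,0,0,0,1]]]}'
python3 -m inch '{"rows":[[[0,0,-1,0,0,0,1],[0,0,-3,0,0,0,1],[0,0,-3,0,0,0,1],[0,0,-3,0,0,0,1],[0,0,-3,0,0,0,1],[0,0,-2,0,0,0,1],[0,0,0,0,0,0,1],[0,0,0,0,0,0,1]]]}'
python3 -c "
from h import *
go(603.4,-241.4,113,-.5304)"
```

```text
time_s: 18.87
tool_pos: [442.1, 86.2, 43.5]
tool_rot: [2.729, 1.554, 0.002]
contact_force: [0.1, 0.2, 0.5]
finger_gap: 0.498
finger_force: 0.0
time_s: 19.37
tool_pos: [441.9, 86.0, 43.5]
tool_rot: [2.73, 1.554, 0.002]
contact_force: [-1.1, 1.1, 6.6]
finger_gap: 0.236
finger_force: 58.4
time_s: 20.03
tool_pos: [441.9, 86.0, 193.6]
tool_rot: [2.729, 1.553, 0.004]
contact_force: [0.1, 0.2, -0.9]
finger_gap: 0.234
finger_force: 58.8
tcp [441.9  86.  193.6] tilt 0.18 turn z deg -0.32 then shift cm [-20.09  30.47   8.11] gap 0.234 F [ 0.1  0.2 -0.9] q6 2.13 t 20.03
```

```bash
python3 -m inch '{"rows":[[[-0.75,1.15,0,0,0,0,1],[-1.5,2.3,0,0,0,0,1],[-1.5,2.3,0,0,0,0,1],[-1.5,2.3,0,0,0,0,1],[-1.5,2.3,0,0,0,0,1],[-1.5,2.3,0,0,0,0,1],[-1.5,2.3,0,0,0,0,1],[-1.5,2.3,0,0,0,0,1],[-1.5,2.3,0,0,0,0,1],[-1.5,2.3,0,0,0,0,1]]]}'
python3 -m inch '{"rows":[[[-1.5,2.3,0,0,0,0,1],[-1.5,2.3,0,0,0,0,1],[-1.5,2.3,0,0,0,0,1],[-0.8,1,0,0,0,0,1],[-0.5,0.7,0,0,0,0,1],[0,0,0,0,0,0,1],[0,0,0,0,0,0,1],[0,0,0,0,0,0,1]]]}'
python3 -c "
from h import *
go(602.6,-241.8,113,-.5304)"
```

```text
time_s: 20.87
tool_pos: [555.4, -148.9, 190.2]
tool_rot: [-2.728, -1.552, 0.003]
contact_force: [0.9, 0.6, -0.6]
finger_gap: 0.235
finger_force: 58.8
time_s: 21.53
tool_pos: [599.8, -240.6, 191.8]
tool_rot: [-2.728, -1.554, 0.001]
contact_force: [0.5, 0.4, -1.2]
finger_gap: 0.238
finger_force: 58.9
tcp [ 599.8 -240.6  191.8] tilt 0.12 turn z deg -0.27 then shift cm [0.04 0.32 7.87] gap 0.238 F [ 0.5  0.4 -1.2] q6 1.61 t 21.53
```

```bash
python3 -m inch '{"rows":[[[0,0.2,0.7,0,0,0,1],[0,0,1.2,0,0,0,1],[0,0,1.2,0,0,0,1],[0,0,1.2,0,0,0,1],[0,0,1,0,0,0,1],[0,0,0.7,0,0,0,1],[0,0,0,0,0,0,1],[0,0,0,0,0,0,1],[0,0,0,0,0,0,1]]]}'
python3 -c "
from h import *
go(602.6,-241.8,113,-.5304)
im=camera('scene');cv2.imwrite('pics/s6.png',im);cv2.imwrite('pics/s6c.png',cv2.resize(im[110:260,100:260],None,fx=3.5,fy=3.5))"
```

```text
time_s: 22.28
tool_pos: [602.6, -243.0, 133.1]
tool_rot: [2.73, 1.554, 0.001]
contact_force: [-0.4, -0.9, -1.1]
finger_gap: 0.234
finger_force: 58.9
tcp [ 602.6 -243.   133.1] tilt 0.05 turn z deg -0.31 then shift cm [ 0.1  -0.07  2.01] gap 0.234 F [-0.4 -0.9 -1.1] q6 1.61 t 22.28
```

View pics/s6c.png

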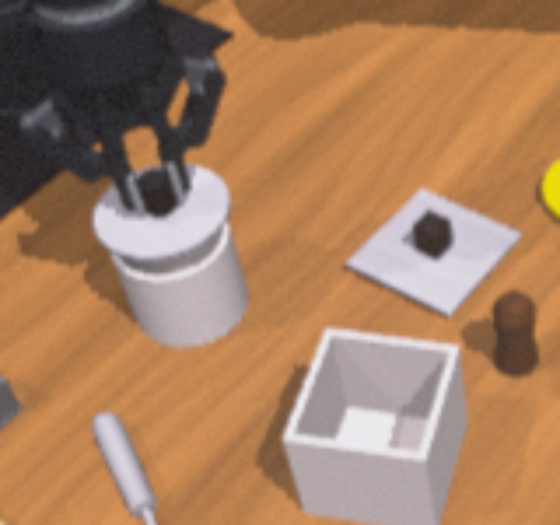

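The lid hovers level, about 22 mm above its seat on the sugar_pot and centred over it.

```bash
python3 -m inch '{"rows":[[[0.1,-0.07,0.5,0,0,0,1],[0,0,0.6,0,0,0,1],[0,0,0.5,0,0,0,1],[0,0,0.3,0,0,0,1],[0,0,0,0,0,0,1],[0,0,0,0,0,0,1],[0,0,0,0,0,0,1]]]}'
python3 -m inch '{"rows":[[[0,0,0.1,0,0,0,1],[0,0,0.05,0,0,0,1],[0,0,0,0,0,0,1],[0,0,0,0,0,0,1]]]}'
python3 -m inch '{"rows":[[[0,0,0.05,0,0,0,1],[0,0,0.05,0,0,0,1],[0,0,0,0,0,0,1],[0,0,0,0,0,0,1]]]}'
```

```text
time_s: 22.92
tool_pos: [602.3, -241.7, 113.6]
tool_rot: [2.73, 1.554, 0.0]
contact_force: [-0.1, 0.1, -1.2]
finger_gap: 0.233
finger_force: 58.9
time_s: 23.25
tool_pos: [602.2, -241.7, 112.1]
tool_rot: [2.73, 1.554, 0.0]
contact_force: [0.4, 0.5, -1.4]
finger_gap: 0.233
finger_force: 58.9
time_s: 23.58
tool_pos: [602.1, -241.6, 111.0]
tool_rot: [-2.73, -1.554, 0.0]
contact_force: [-0.3, 0.1, -1.9]
finger_gap: 0.239
finger_force: 58.9
```

```bash
python3 -m inch '{"rows":[[[0,0,0.05,0,0,0,1],[0,0,0.05,0,0,0,1],[0,0,0,0,0,0,1],[0,0,0,0,0,0,1]]]}'
python3 -m inch '{"rows":[[[0,0,0,0,0,0,0],[0,0,0,0,0,0,0],[0,0,0,0,0,0,0],[0,0,0,0,0,0,0],[0,0,-1,0,0,0,0],[0,0,-2,0,0,0,0],[0,0,-3,0,0,0,0],[0,0,-3,0,0,0,0],[0,0,-1,0,0,0,0],[0,0,0,0,0,0,0]]]}'
python3 -m inch '{"rows":[[[0,0,0,0,0,0,0],[0,0,0,0,0,0,0]]]}'
python3 -c "
from h import *
go(469.2,-110.1,43,-.021)
go(469.2,-110.1,43,-.021+np.pi/2)"
```

```text
time_s: 23.92
tool_pos: [602.2, -241.7, 110.6]
tool_rot: [2.73, 1.554, 0.0]
contact_force: [-2.2, 1.0, 4.7]
finger_gap: 0.235
finger_force: 59.3
time_s: 24.75
tool_pos: [604.2, -242.7, 214.4]
tool_rot: [2.725, 1.551, 0.006]
contact_force: [0.3, 0.4, -0.8]
finger_gap: 0.5
finger_force: 0.0
time_s: 24.92
tool_pos: [601.3, -241.2, 208.6]
tool_rot: [-2.729, -1.553, 0.002]
contact_force: [0.1, 0.3, -0.3]
finger_gap: 0.502
finger_force: 0.0
tcp [ 601.3 -241.2  208.6] tilt 0.14 turn z deg -29.5 then shift cm [ 12.83 -13.45  16.59] gap 0.502 F [ 0.1  0.3 -0.3] q6 1.61 t 24.92
tcp [ 601.3 -241.2  208.6] tilt 0.14 turn z deg 60.5 then shift cm [-13.49 -12.79  16.59] gap 0.502 F [ 0.1  0.3 -0.3] q6 1.61 t 24.92
```

```bash
python3 -m inch '{"rows":[[[0,0,0,0,0,-5.9,0],[0,0,0,0,0,-5.9,0],[0,0,0,0,0,-5.9,0],[0,0,0,0,0,-5.9,0],[0,0,0,0,0,-5.9,0],[0,0,0,0,0,0,0]]]}'
python3 -m inch '{"rows":[[[1,-1,0,0,0,0,0],[2,-2.1,0,0,0,0,0],[2,-2.1,0,0,0,0,0],[2,-2.1,0,0,0,0,0],[2,-2.1,2,0,0,0,0],[2,-2.1,2,0,0,0,0],[1.2,-1.3,2,0,0,0,0],[0.6,-0.6,2,0,0,0,0],[0,0,1,0,0,0,0],[0,0,0,0,0,0,0]]]}'
python3 -m inch '{"rows":[[[0,0,0,0,0,0,0],[0,0,0,0,0,0,0]]]}'
python3 -c "
from h import *
go(469.2,-110.1,43,-.021)"
```

```text
time_s: 25.42
tool_pos: [601.1, -241.1, 207.8]
tool_rot: [-2.24, -2.197, 0.002]
contact_force: [0.6, 0.6, 0.8]
finger_gap: 0.501
finger_force: 0.0
time_s: 26.25
tool_pos: [467.9, -109.4, 117.1]
tool_rot: [-2.243, -2.192, 0.004]
contact_force: [0.0, -0.6, 0.2]
finger_gap: 0.502
finger_force: 0.0
time_s: 26.42
tool_pos: [471.4, -111.2, 120.3]
tool_rot: [2.246, 2.196, 0.0]
contact_force: [-0.2, -0.4, -0.0]
finger_gap: 0.499
finger_force: 0.0
tcp [ 471.4 -111.2  120.3] tilt 0.02 turn z deg -0.08 then shift cm [ 0.1  -0.22  7.73] gap 0.499 F [-0.2 -0.4 -0. ] q6 1.21 t 26.42
```

```bash
python3 -m inch '{"rows":[[[0.1,-0.22,1.5,0,0,0,0],[0,0,1.5,0,0,0,0],[0,0,1.5,0,0,0,0],[0,0,1.5,0,0,0,0],[0,0,1.1,0,0,0,0],[0,0,0.6,0,0,0,0],[0,0,0,0,0,0,0],[0,0,0,0,0,0,0],[0,0,0,0,0,0,0]]]}'
python3 -m inch '{"rows":[[[0,0,0,0,0,0,1],[0,0,0,0,0,0,1],[0,0,0,0,0,0,1],[0,0,0,0,0,0,1],[0,0,0,0,0,0,1],[0,0,0,0,0,0,1]]]}'
python3 -m inch '{"rows":[[[0,0,-1,0,0,0,1],[0,0,-3,0,0,0,1],[0,0,-3,0,0,0,1],[0,0,-3,0,0,0,1],[0,0,-3,0,0,0,1],[0,0,-2,0,0,0,1],[0,0,0,0,0,0,1],[0,0,0,0,0,0,1]]]}'
python3 -c "
from h import *
go(646.2,-26.7,123,.379)
im=cv2.imread('pics/t3.png')
c=contour(im,(297,197),24);print(square(ray('top',c,13),98))"
```

```text
time_s: 27.17
tool_pos: [469.5, -110.2, 43.9]
tool_rot: [2.244, 2.197, 0.001]
contact_force: [-0.0, 0.0, -0.9]
finger_gap: 0.501
finger_force: 0.0
time_s: 27.67
tool_pos: [469.4, -110.1, 44.0]
tool_rot: [2.243, 2.197, 0.001]
contact_force: [-0.5, -0.1, 5.6]
finger_gap: 0.24
finger_force: 59.5
time_s: 28.33
tool_pos: [469.3, -110.1, 194.5]
tool_rot: [2.243, 2.196, 0.002]
contact_force: [1.2, 0.4, -1.4]
finger_gap: 0.247
finger_force: 59.1
tcp [ 469.3 -110.1  194.5] tilt 0.18 turn z deg -22.92 then shift cm [ 1.21 19.49  7.2 ] gap 0.247 F [ 1.2  0.4 -1.4] q6 1.21 t 28.33
[ 469.52967886 -110.03790741    1.54966543]
```

```bash
python3 -m inch '{"rows":[[[0,0,0,0,0,-5.73,1],[0,0,0,0,0,-5.73,1],[0,0,0,0,0,-5.73,1],[0,0,0,0,0,-5.73,1],[0,0,0,0,0,0,1]]]}'
python3 -m inch '{"rows":[[[0.1,1.1,0,0,0,0,1],[0.15,2.4,0,0,0,0,1],[0.15,2.4,0,0,0,0,1],[0.15,2.4,0,0,0,0,1],[0.15,2.4,0,0,0,0,1],[0.15,2.4,0,0,0,0,1],[0.15,2.4,0,0,0,0,1],[0.1,2,0,0,0,0,1],[0.1,1.2,0,0,0,0,1],[0,0.7,0,0,0,0,1]]]}'
python3 -m inch '{"rows":[[[0,0,1.2,0,0,0,1],[0,0,1.5,0,0,0,1],[0,0,1.5,0,0,0,1],[0,0,0.8,0,0,0,1],[0,0,0,0,0,0,1],[0,0,0,0,0,0,1],[0,0,0,0,0,0,1]]]}'
python3 -c "
from h import *
go(646.1,-26.7,124,.379)
im=camera('scene');cv2.imwrite('pics/s7.png',im);cv2.imwrite('pics/s7c.png',cv2.resize(im[140:300,140:290],None,fx=3.5,fy=3.5))"
```

```text
time_s: 28.75
tool_pos: [467.4, -109.3, 191.5]
tool_rot: [-1.759, -2.599, 0.001]
contact_force: [-0.2, -1.3, -0.8]
finger_gap: 0.245
finger_force: 59.0
time_s: 29.58
tool_pos: [645.8, -25.3, 191.7]
tool_rot: [-1.763, -2.599, -0.0]
contact_force: [-0.6, 0.2, -1.4]
finger_gap: 0.246
finger_force: 59.1
time_s: 30.17
tool_pos: [645.0, -27.0, 143.8]
tool_rot: [1.763, 2.599, 0.001]
contact_force: [0.1, -0.6, -0.8]
finger_gap: 0.244
finger_force: 59.1
tcp [645.  -27.  143.8] tilt 0.06 turn z deg -0.03 then shift cm [-0.01  0.11  1.98] gap 0.244 F [ 0.1 -0.6 -0.8] q6 1.04 t 30.17
```

View pics/s7c.png

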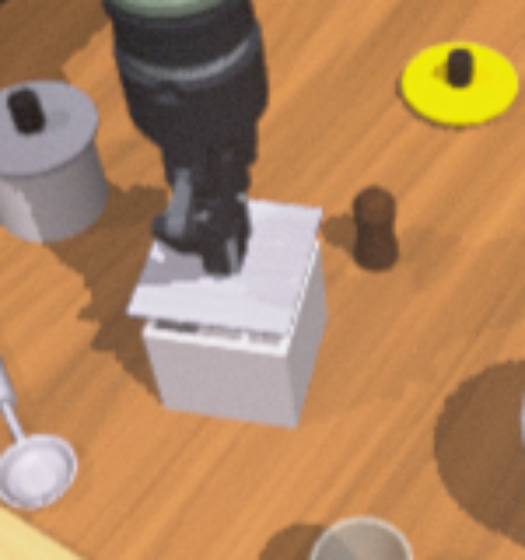

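The square lid's edges are parallel to the pot and it is centred over it, and the sugar_lid sits flat. I'll lower this one.

```bash
python3 -m inch '{"rows":[[[0,0.11,0.5,0,0,0,1],[0,0,0.6,0,0,0,1],[0,0,0.5,0,0,0,1],[0,0,0.3,0,0,0,1],[0,0,0,0,0,0,1],[0,0,0,0,0,0,1],[0,0,0,0,0,0,1]]]}'
python3 -m inch '{"rows":[[[0,0,0.1,0,0,0,1],[0,0,0.05,0,0,0,1],[0,0,0,0,0,0,1],[0,0,0,0,0,0,1]]]}'
python3 -m inch '{"rows":[[[0,0,0.05,0,0,0,1],[0,0,0.05,0,0,0,1],[0,0,0,0,0,0,1],[0,0,0,0,0,0,1]]]}'
python3 -m inch '{"rows":[[[0,0,0.05,0,0,0,1],[0,0,0.03,0,0,0,1],[0,0,0,0,0,0,1],[0,0,0,0,0,0,1]]]}'
```

```text
time_s: 30.8
tool_pos: [645.6, -26.5, 124.1]
tool_rot: [1.763, 2.6, 0.0]
contact_force: [0.0, 0.1, -0.9]
finger_gap: 0.245
finger_force: 59.1
time_s: 31.13
tool_pos: [645.6, -26.5, 122.7]
tool_rot: [1.763, 2.6, 0.0]
contact_force: [0.5, 1.0, -2.0]
finger_gap: 0.242
finger_force: 59.1
time_s: 31.47
tool_pos: [645.5, -26.5, 121.5]
tool_rot: [-1.763, -2.6, 0.0]
contact_force: [-0.1, -0.0, -1.0]
finger_gap: 0.242
finger_force: 59.1
time_s: 31.8
tool_pos: [645.6, -26.5, 121.1]
tool_rot: [1.763, 2.6, 0.0]
contact_force: [-0.9, -0.0, 2.3]
finger_gap: 0.249
finger_force: 59.4
```

```bash
python3 -m inch '{"rows":[[[0,0,0,0,0,0,0],[0,0,0,0,0,0,0],[0,0,0,0,0,0,0],[0,0,0,0,0,0,0],[0,0,-1,0,0,0,0],[0,0,-2,0,0,0,0],[0,0,-3,0,0,0,0],[0,0,-4,0,0,0,0],[0,0,-2,0,0,0,0],[0,0,0,0,0,0,0]]]}'
python3 -m inch '{"rows":[[[0,-3,0,0,0,0,0],[0,-3,0,0,0,0,0],[0,-3,0,0,0,0,0],[0,-3,0,0,0,0,0],[0,-3,0,0,0,0,0],[0,-3,0,0,0,0,0],[0,-3,0,0,0,0,0],[0,-3,0,0,0,0,0],[0,0,0,0,0,0,0],[0,0,0,0,0,0,0]]]}'
python3 - <<'E'
from h import *
im=camera("top");cv2.imwrite("pics/t9.png",im);sc=camera("scene")
for n,s,z,r,w in [("brew_lid",(154,137),104,66,38),("sugar_lid",(350,142),80,47,27)]:
    c=contour(im,s,w);o=c.mean(0)-proj("top",[[426,14,0]])[0];o/=np.linalg.norm(o);c=c[(c-c.mean(0))@o>0]
    q,e=circ(ray("top",c,z),r);print(n,q[:2].round(1),np.median(e).round(2))
c=contour(im,(264,126),30);c=c[(c-c.mean(0))@np.array([.1,-1])>0];print(square(ray("top",c,90),98))
cv2.imwrite("pics/f.png",np.vstack([cv2.resize(im[60:230,100:390],(500,293)),cv2.resize(sc[100:330,110:440],(500,300))]))
print(bot.sense()["tool_pos"])
E
```

```text
time_s: 32.63
tool_pos: [648.6, -26.9, 247.9]
tool_rot: [1.758, 2.592, 0.007]
contact_force: [0.7, 0.8, -0.6]
finger_gap: 0.504
finger_force: 0.0
time_s: 33.47
tool_pos: [421.5, -115.6, 241.2]
tool_rot: [1.766, 2.598, 0.0]
contact_force: [0.1, -0.6, 0.2]
finger_gap: 0.497
finger_force: 0.0
brew_lid [616.8 237.5] 0.61
sugar_lid [ 601.7 -240.4] 0.47
[ 6.45927638e+02 -2.66520669e+01  3.79751031e-01]
[ 423.29535851 -115.44692003  241.20991472]
```

View pics/f.png

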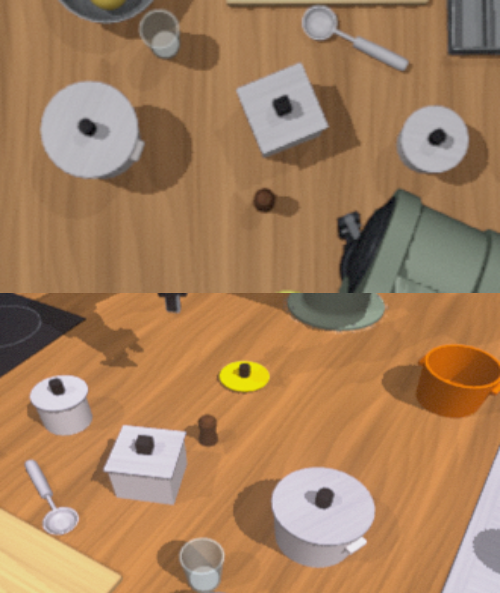

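All three lids are flat and within 2 mm of their pots. The mill at (263,200) and the glass at (160,35) haven't moved, so I'm handing in.

```bash
python3 -c "
from bench import sign_off
print(sign_off())"
```

```text
the job is handed in; nothing more can be done
None
```

The strainer and all three lids are seated on their pots, with the mill and glass undisturbed, and the job was handed in at about 34 s; no verdict came back from the hand-in.

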